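# Lock the display turntable and change over the pieces

## Task

First lock the turntable: slide its black lock grip towards the turntable disc, fully home against its end stop, and leave it there. Then swap the gilt cage and the tin warbler between the turntable and the round plinth (the cork mat is free to park one on): each must end up standing upright in the middle of the other's old place. Never drop or topple them, and leave the key, pin pusher, loupe, bell and everything else on the counter where they are.

Things in the scene. Friction and masses are not known exactly. Their poses are not given: they have to be found in the camera images.
- turntable: Fixed walnut housing, 160 x 160 mm, 25 mm high. On it the round turntable disc, 130 mm diameter, 8 mm thick, top 33 mm above the counter. An arm 60 mm wide, 25 mm high, sticks out along its own -y to 217 mm from the disc's axis and carries the lock slide. Origin: below the disc's centre, on the counter; z up.
- turntable_top (a point): Centre of the disc's upper face, 33 mm above the counter; axes as turntable.
- lock (a joint): Travel of the lock slide, m: 0 = fully unlocked (grip 180 mm from the disc's axis), 0.060 = end stop, locked (grip 120 mm from the axis, bolt tip at the disc's rim). Moves along the turntable's +y, towards the disc; starts between 0 and 0.03, needs about 2 N and stays where it is left.
- lock_grip (a point): Black upright lock grip: 14 mm wide (turntable's x) x 24 mm along the slide, its top 65 mm above the counter. This point is on its vertical axis, 53 mm above the counter. Under it a 24 x 30 mm brass foot, top 33 mm above the counter; an 8 mm steel bolt runs from it to the disc, centre at 31 mm. Moves with the slide.
- plinth: Round walnut plinth with a brass band, fixed, 110 mm diameter, 33 mm high. Origin: centre of its underside.
- plinth_top (a point): Centre of the plinth's flat upper face, 33 mm above the counter.
- mat_top (a point): Centre of the upper face of the empty square cork mat, 120 x 120 mm, 3 mm thick, fixed to the counter: a free parking place.
- cage: Loose round gilt bird cage, 0.3 kg, 166 mm high: base 86 mm diameter, 16 mm high; bars 80 mm diameter up to 90 mm; dome up to 128 mm; on top an upright cylindrical finial, 20 mm diameter, from 128 to 166 mm above its underside, to grip it by. Origin: centre of its underside, z up. Starts on the turntable or the plinth.
- warbler: Loose yellow tin bird, 0.16 kg, 95 mm high, on a dark round base 60 mm diameter, 10 mm thick, with a 12 mm post. Its body is a lying bar 34 mm thick, 74 mm long, along its own x, axis 58 mm above the underside, centred; head to -x, tail to +x. Grip across the body (own y). Origin: centre of its underside, z up. Starts on the plinth or turntable, where the cage is not.
- key: Bystander: brass winding key, loose, 70 x 34 x 8 mm, lying beside the lock slide. Origin at its middle on the counter.
- pin_pusher: Bystander: ebony-handled pin pusher, loose, 100 mm long, 14 mm high, lying behind the plinth. Origin under its middle.
- loupe: Bystander: black eyeglass loupe, loose, 32 mm diameter, 26 mm high, in front of the cork mat. Origin: centre of its underside.
- bell: Bystander: small brass bell, loose, 44 mm diameter, 42 mm high, left of the turntable. Origin: centre of its underside.
There are look-alikes about, which are no part of the job. What is shaped like the warbler but white is not meant. Leave any red look-alike of the cage alone.

How it is judged:
By the outcome, as a careful person would: the job done as asked, in the order asked, and still so for the second after the job is handed in, with the robot touching nothing.
It also fails if it takes over 72 s, if anything falls off the work surface, if the arm or the gripper's body presses on something with over 40 N, if the wrist force passes 120 N, or if a joint passes its speed limit or range.

## Robot

A 6-joint arm with a two-finger parallel gripper is mounted at the origin on the work surface. World frame = base frame: x ahead of the robot, y to its left, z up, the work surface at z = 0. Lengths are in m, angles in degrees, forces in N, time in s.
With the tool pointing down it reaches from about 0.4 to 0.825 m from the base axis. Payload 7 kg.
Tool frame: the origin (TCP) lies on the centre line of the jaws, within the pads' length; the fingertips stand 19 mm ahead of it and the grasp point (between the pads) is the TCP; z points along the fingers, y is the line along which they close (so a half turn about z gives the same grasp; the last joint's range is limited). The gripper opens to 88 mm and grips with 3 to 60 N. Pads are 19 mm wide; open, the fingers measure 130 mm over their backs; the gripper's body (78 mm by 193 mm) begins 47 mm behind the grasp point.
Start: joints at [-60.098, 20.546, 0.682, 0, -70.136, -16.507], TCP at [0.156, -0.657, 0.246] pointing down, gripper open.
Joint ranges: [-176.03, 176.03], [-82.01, 121.73], [-58.28, 71.71], [-173.87, 95.51], [-174.79, -0.11], [-173.66, 173.66]. Speed limits (degrees/s): [136.94, 136.94, 172.46, 180, 180, 180].

## Interface

Orientations are given as [roll, pitch, yaw] about the fixed x, y, z axes, in that order (R = Rz(yaw) Ry(pitch) Rx(roll)).
In Python, from plant import ctrl gives the robot as it stands.
- The arm moves only by the tool move_arm, never from a script. Its argument "motion" is a list of rows, each a list of 3 entries, a list of its own where there are three numbers: the shift along the tool's x, y, z in mm, then the turn, a rotation vector about the tool's x, y, z in degrees, then the closure, from 0 (fully open) to 1 (shut). A call has 1 to 10 rows; each row is the pose to reach, as a shift and turn from the pose commanded when the call began, along the tool's axes at that moment; what a row does not reach only later rows make up. A row lasts 1/12 s, in which the tool goes at most 41.7 mm and 7.16 degrees, less where a joint would pass 70% of its speed; a pose out of reach is approached as far as the arm can. A call with a gripper value outside its range is refused whole. The fingers move at their own pace and stop on an object; the grip force is fixed at half the most. Time passes only in rows, so rows that repeat a pose let the fingers close. It gives the time, the measured TCP pose, the force, the opening and the grip force at its end, in the units of the state.
- ctrl.get_obs(): the state, without advancing time (a new reading comes with each control period).
- ctrl.snapshot(name): name is "side" or "top"; returns a dict with "color" (420x560x3 uint8, blue, green, red), "camera_matrix" (3x3 intrinsics, pixels), "k1" (the pictures are not rectified: a ray, as slopes to the right and down, at radius r is drawn at 1 + k1 r^2 times it, then the intrinsics apply), "cam_to_world" (4x4, takes a point from camera to world coordinates). Camera axes: x right, y up, looking along -z (the intrinsics and any distortion apply to the point x, -y, -z); pixel columns grow to the right and rows downward; lengths in m; the calibration is good to about 2 mm. A picture is of the moment at which its call begins. There is no depth.
- ctrl.close_job(): hands the job in; it is judged then, once.
The state is a dict: "clock": time; "joint_pos": joint angles; "qvel": joint speeds; "tau": joint torques, N m; "tool_pos": TCP position; "orientation": TCP orientation; "force": force on the tool from outside, world axes, zero at the start; "moment": the same for the moment, N m; "opening": finger opening in m; "gripper_force": force on a finger pad.
Only numpy, scipy, OpenCV 4.12 (cv2) and the standard library are available. Lean on these libraries where they do the work, as an engineer would, in place of code of your own. Each camera call takes 0.05 s, during which the arm holds its last target. There are 200 camera calls.

## Working session

There is one attempt and no reset: what is moved stays moved. The work goes in short steps, Python scripts to look and compute and a tool call to move; the robot and the scene stay as the last step left them, time stands still between calls to the robot, and variables do not carry over. Pictures are saved under pics/ and viewed, at most 10 in all, crops included, and the job is handed in when it is done.

Besides the shell and the picture viewer there is one more tool, called as a command line: name --argument value ..., lists and objects as JSON in quotes. move_arm: Moves the arm, as the interface text tells. Its arguments: {"type":"object","properties":{"motion":{"type":"array"}},"required":["motion"]}

```bash
mkdir -p pics; cat > h.py <<'E'
import numpy as np,cv2
from plant import ctrl
def snap(n,f):
    s=ctrl.snapshot(n); cv2.imwrite(f'pics/{f}.png',s['color'])
    np.savez(f'pics/{f}.npz',K=s['camera_matrix'],k1=s['k1'],T=s['cam_to_world']); return s
def ray(f,u,v):
    d=np.load(f'pics/{f}.npz');K,k1,T=d['K'],float(d['k1']),d['T']
    p=cv2.undistortPoints(np.array([[[u,v]]],float),K,np.array([k1,0,0,0.]))[0,0]
    # model: drawn = ray*(1+k1 r^2), r of true ray
    r=T[:3,:3]@np.array([p[0],-p[1],-1]); return T[:3,3],r/np.linalg.norm(r)
def atz(f,u,v,z):
    o,r=ray(f,u,v); return o+r*(z-o[2])/r[2]
def tri(*obs):
    A=np.zeros((3,3));b=np.zeros(3);L=[ray(*o) for o in obs]
    for o,r in L:
        M=np.eye(3)-np.outer(r,r);A+=M;b+=M@o
    X=np.linalg.solve(A,b); return X,[np.linalg.norm(np.cross(X-o,r)) for o,r in L]
def proj(f,X):
    d=np.load(f'pics/{f}.npz');K,k1,T=d['K'],float(d['k1']),d['T']
    c=T[:3,:3].T@(np.asarray(X)-T[:3,3]);a=np.array([c[0],-c[1]])/-c[2]
    a*=1+k1*(a@a); return K[:2,:2]@a+K[:2,2]
E
python3 - <<'E'
from h import *
for n in('side','top'):
    s=snap(n,n+'0');print(n,s['k1'],s['camera_matrix'].tolist(),np.round(s['cam_to_world'],3).tolist())
    cv2.imwrite(f'pics/{n}0b.png',cv2.resize(s['color'],(800,600),interpolation=cv2.INTER_CUBIC))
print(ctrl.get_obs())
E
```

```text
side 0.010561539807962848 [[397.78704993219446, 0.0, 281.3854742288699], [0.0, 397.78704993219446, 213.33921047011694], [0.0, 0.0, 1.0]] [[-0.939, 0.231, -0.253, 0.294], [-0.343, -0.617, 0.709, 0.704], [0.007, 0.753, 0.658, 0.716], [0.0, 0.0, 0.0, 1.0]]
top 0.002466931626701302 [[382.80089895780463, 0.0, 278.9608653196253], [0.0, 382.80089895780463, 209.0002554027638], [0.0, 0.0, 1.0]] [[0.003, 0.984, -0.178, 0.394], [-1.0, 0.006, 0.019, 0.036], [0.019, 0.178, 0.984, 0.944], [0.0, 0.0, 0.0, 1.0]]
{'clock': 0.1, 'joint_pos': array([-6.00991353e+01,  2.05867622e+01,  6.39494790e-01, -1.66324116e-02,
       -7.01364797e+01, -1.65049227e+01]), 'qvel': array([ 0.09318086, -0.15817304,  0.18962795,  0.06610958,  0.00608075,
       -0.01210527]), 'tau': array([-2.02228017e-03, -5.84162629e+01,  2.93756121e+01,  7.01556757e+00,
        1.02402279e-02, -8.35417563e-05]), 'tool_pos': array([ 0.15623663, -0.65625131,  0.24472984]), 'orientation': array([ 1.79915261e+02, -8.80220975e-03, -1.66609714e+02]), 'force': array([ 0.5001772 , -0.1506665 , -0.04780081]), 'moment': array([-0.02071122,  0.03173932, -0.03357828]), 'gripper_force': 0.0, 'opening': 0.08759819448798167}
```

View pics/side0b.png

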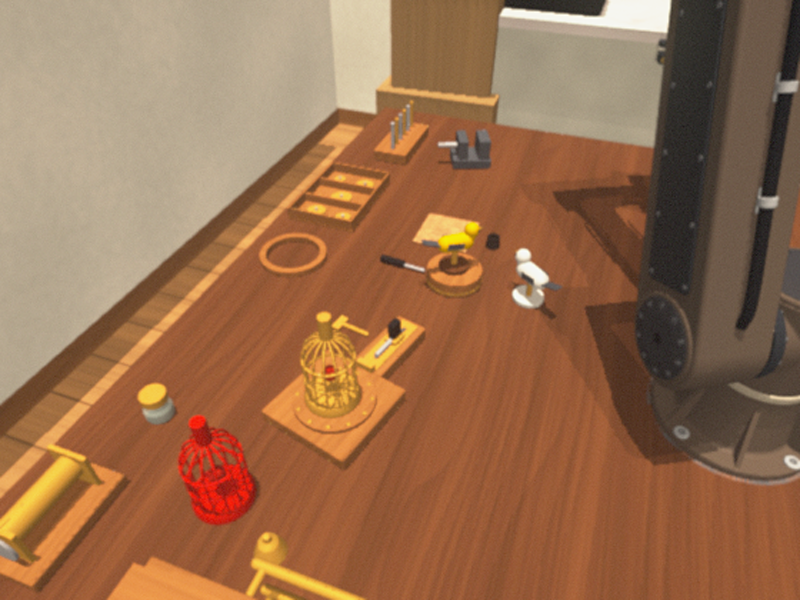

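View pics/top0b.png

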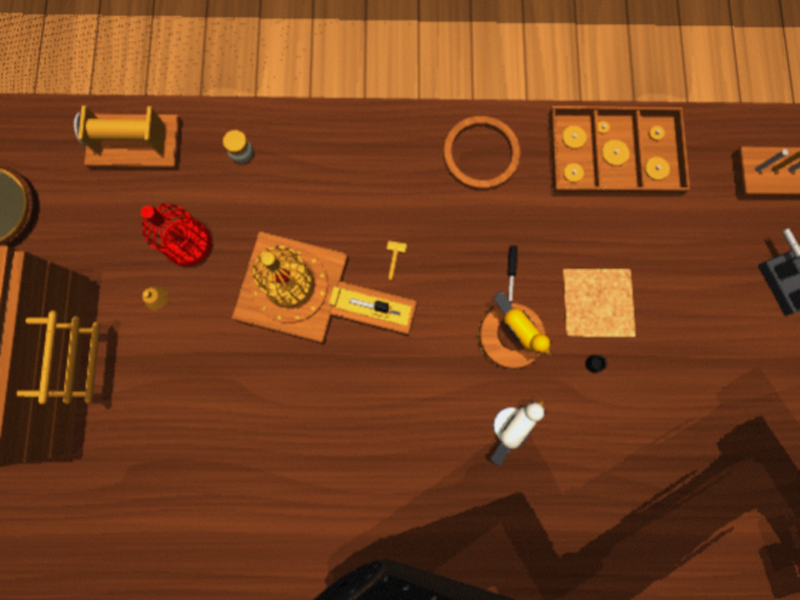

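The side view shows the gilt cage on the turntable (finial top at about 323,317 of the 800-px picture), the yellow warbler on the plinth (455,262) and the lock grip (394,328). The top view shows the same: cage finial (268,258), grip (381,307), warbler (525,328), mat (599,302). Next I enlarge both for reading.

```bash
python3 - <<'E'
import cv2
for n,(x,y,w,h),k in(('side',(180,150,240,180),10/3),('top',(160,150,300,130),8/3)):
    i=cv2.imread(f'pics/{n}0.png')[y:y+h,x:x+w]
    cv2.imwrite(f'pics/{n}0c.png',cv2.resize(i,None,fx=k,fy=k,interpolation=cv2.INTER_CUBIC))
E
```

```text
(no output)
```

View pics/side0c.png

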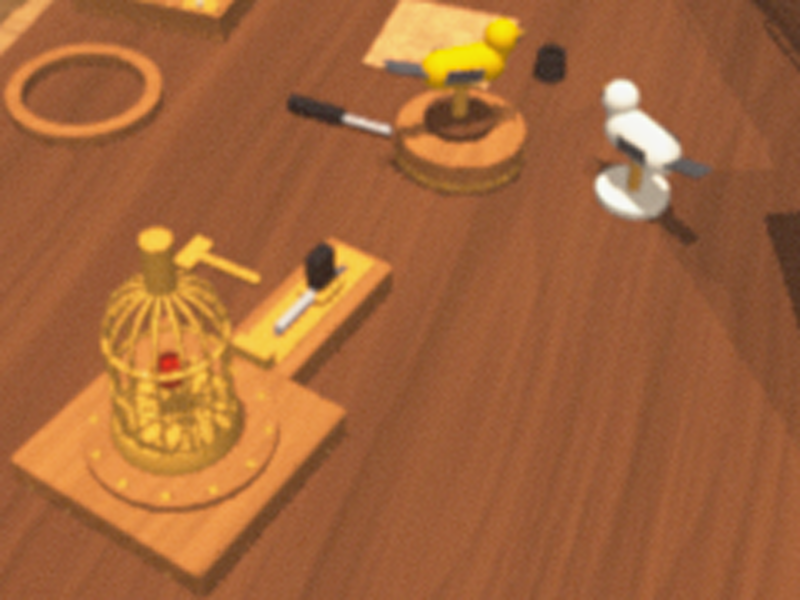

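View pics/top0c.png

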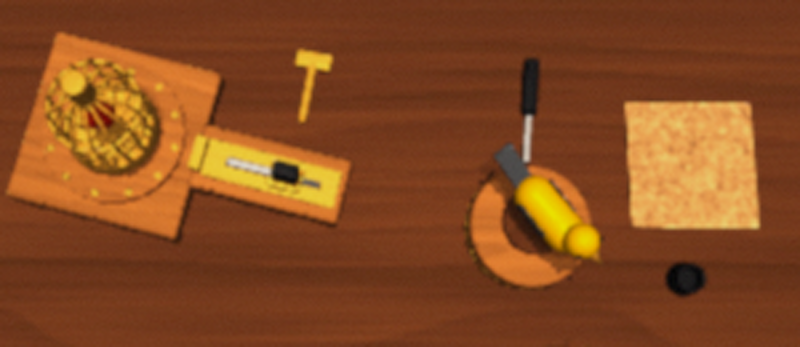

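Readings are from the enlarged crops: in the side crop, finial top (156,240), grip top (320,247), plinth (461,131), bird head (501,35). In the top crop, finial (73,80), grip (286,171), plinth (532,226), mat corners (625,102)–(759,228).

```bash
cat > m.py <<'E'
from h import *
from scipy.optimize import least_squares
S=lambda x,y:('side0',180+(x+.5)*.3-.5,150+(y+.5)*.3-.5)
P=lambda x,y:('top0',160+(x+.5)*.375-.5,150+(y+.5)*.375-.5)
def pr(n,r): print(n,np.round(r[0]*1e3,1),np.round(np.array(r[1])*1e3,1))
pr('finial top',tri(S(156,240),P(73,80)))
pr('grip top',tri(S(320,248),P(286,171)))
pr('plinth',tri(S(461,131),P(532,226)))
pr('head',tri(S(501,35),P(583,240)))
pr('beltail',tri(S(432,68),P(530,193)))
pr('wbase side z.043',(atz(*S(460,116),.043),0))
pr('wbase top z.043',(atz(*P(536,219),.043),0))
pr('mat centre',(np.mean([atz(*P(*c),.003) for c in((625,102),(750,102),(759,228),(631,228))],0),0))
for c in ((402,0),(365,62),(519,17)): print('mat s',np.round(atz(*S(*c),.003)*1e3))
for c in((625,102),(750,102),(759,228),(631,228)): print('mat t',np.round(atz(*P(*c),.003)*1e3))
# turntable fit: x,y,yaw,z
loc=dict(a=(-.08,-.08),b=(.08,-.08),c=(.08,.08),d=(-.08,.08),e=(-.03,-.217),f=(.03,-.217))
for nm,off in(('',0),):
  best=None
  obs=[(P(57,33),'c'),(P(221,74),'b'),(P(178,240),'a'),(P(8,192),'d'),(P(350,160),'f'),(P(336,222),'e'),
     (S(15,457),'c'),(S(345,411),'a'),(S(198,574),'d'),(S(335,238),'f'),(S(392,267),'e')]
  def res(p):
    c,s=np.cos(p[2]),np.sin(p[2]);o=[]
    for (f,u,v),k in obs:
        l=loc[k];o.append(proj(f,[p[0]+c*l[0]-s*l[1],p[1]+s*l[0]+c*l[1],p[3]])-[u,v])
    return np.ravel(o)
  for y0 in np.arange(-3,3.2,.8):
    r=least_squares(res,[.5,.2,y0,.03],x_scale=[.1,.1,1,.01])
    if best is None or r.cost<best.cost: best=r
  print('turntable',best.x[:2]*1e3,np.degrees(best.x[2]),best.x[3]*1e3);print(np.round(best.fun.reshape(-1,2),1).tolist())
  print('up',np.array([-np.sin(best.x[2]),np.cos(best.x[2])]))
E
python3 m.py
```

```text
finial top [586.6 205.5 196.5] [1.9 1.9]
grip top [542.4  47.2  66.7] [0.4 0.4]
plinth [ 499.3 -176.6   23.3] [0.6 0.6]
head [ 477.8 -197.5  112.8] [0.6 0.6]
beltail [ 521.5 -159.2   94. ] [1.7 1.7]
wbase side z.043 [ 499.4 -171.    43. ] 0.0
wbase top z.043 [ 504.  -175.7   43. ] 0.0
mat centre [ 561.5 -333.9    3. ] 0.0
mat s [ 619. -388.    3.]
mat s [ 618. -273.    3.]
mat s [ 502. -399.    3.]
mat t [ 621. -274.    3.]
mat t [ 622. -394.    3.]
mat t [ 501. -394.    3.]
mat t [ 501. -274.    3.]
turntable [583.34854012 203.8374097 ] -14.30687332593055 20.855894209913302
[[0.6, -0.5], [1.0, -0.0], [-0.5, -0.1], [-0.6, 1.3], [1.2, 0.6], [0.4, 0.9], [-2.1, 0.2], [0.6, -0.4], [0.2, 1.1], [-1.9, -0.4], [0.5, -0.1]]
up [0.24711526 0.96898609]
```

```bash
cat > g.py <<'E'
import sys
from h import *
from scipy.spatial.transform import Rotation as Ro
def go(x,y,z,yaw):
    o=ctrl.get_obs();R=Ro.from_euler('xyz',o['orientation'],degrees=True)
    d=R.inv().apply(np.array([x,y,z])-o['tool_pos']*1e3)
    t=(R.inv()*Ro.from_euler('xyz',[180,0,yaw],degrees=True)).as_rotvec(degrees=True)
    print('t',o['clock'],'at',np.round(o['tool_pos']*1e3,1),np.round(o['orientation'],1),'q',np.round(o['joint_pos']),'F',np.round(o['force'],1),'open',round(o['opening']*1e3,1),'gf',round(o['gripper_force'],1))
    print('shift',np.round(d,1),'turn',np.round(t,1),'dist',round(np.linalg.norm(d)))
if __name__=='__main__': go(*map(float,sys.argv[1:5]))
E
python3 g.py 543 47 245 -104.3
```

```text
t 0.1 at [ 156.2 -656.3  244.7] [ 179.9   -0.  -166.6] q [-60.  21.   1.  -0. -70. -17.] F [ 0.5 -0.2 -0. ] open 87.6 gf 0.0
shift [-5.391e+02  5.946e+02  5.000e-01] turn [  0.1   0.  -62.3] dist 803
```

move_arm --motion '[[[-270,297,0],[0,0,-31],0],[[-270,297,0],[0,0,-31],0],[[-270,297,0],[0,0,-31],0],[[-270,297,0],[0,0,-31],0],[[-270,297,0],[0,0,-31],0],[[-270,297,0],[0,0,-31],0],[[-270,297,0],[0,0,-31],0],[[-270,297,0],[0,0,-31],0],[[-270,297,0],[0,0,-31],0],[[-270,297,0],[0,0,-31],0]]'

```text
clock: 0.93
tool_pos: [0.3509, -0.3024, 0.2456]
orientation: [-180.0, 0.0, -135.5]
force: [0.1, 0.3, -0.8]
opening: 0.0877
gripper_force: 0.0
```

```bash
python3 g.py 543 47 245 -104.3
```

```text
t 0.9333 at [ 350.9 -302.4  245.6] [-180.     0.  -135.5] q [-16.   0. -25.  -0. -65. -29.] F [ 0.1  0.3 -0.8] open 87.7 gf 0.0
shift [-381.8  114.9    0.9] turn [ -0.    0.  -31.2] dist 399
```

move_arm --motion '[[[-382,115,0],[0,0,-31.2],0],[[-382,115,0],[0,0,-31.2],0],[[-382,115,0],[0,0,-31.2],0],[[-382,115,0],[0,0,-31.2],0],[[-382,115,0],[0,0,-31.2],0],[[-382,115,0],[0,0,-31.2],0],[[-382,115,0],[0,0,-31.2],0],[[-382,115,0],[0,0,-31.2],0],[[-382,115,0],[0,0,-31.2],0],[[-382,115,0],[0,0,-31.2],0]]'

```text
clock: 1.77
tool_pos: [0.5441, 0.0477, 0.2451]
orientation: [-180.0, 0.0, -104.3]
force: [0.4, -0.8, 0.9]
opening: 0.0874
gripper_force: 0.0
```

```bash
python3 g.py 543 47 58 -104.3; python3 - <<'E'
from h import *
for n in('side','top'): snap(n,n+'1')
a=cv2.imread('pics/side0.png')[150:215,270:350];b=cv2.imread('pics/top0.png')[195:270,325:395]
a=cv2.resize(a,(400,325),interpolation=cv2.INTER_CUBIC);b=cv2.resize(b,(400,429),interpolation=cv2.INTER_CUBIC)
o=np.zeros((429,800,3),np.uint8);o[:325,:400]=a;o[:,400:]=b;cv2.imwrite('pics/pl.png',o)
E
```

```text
t 1.7667 at [544.1  47.7 245.1] [-180.     0.  -104.3] q [ 26.   8. -16.  -0. -66. -40.] F [ 0.4 -0.8  0.9] open 87.4 gf 0.0
shift [  0.9   0.9 187.1] turn [-0.  0. -0.] dist 187
```

View pics/pl.png

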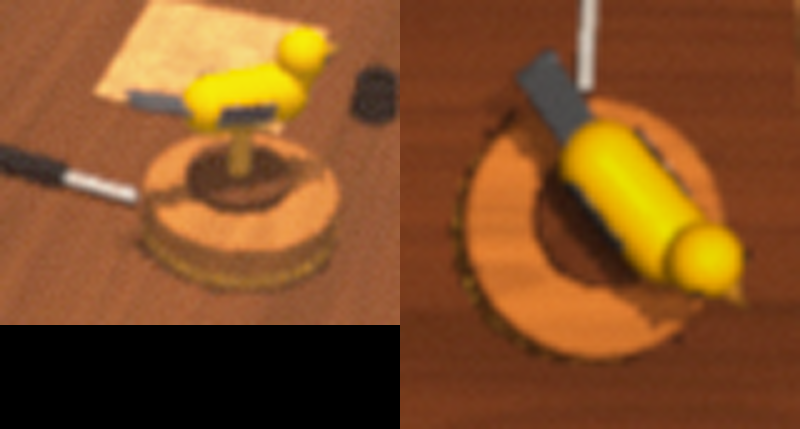

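Plinth in the crop: side ellipse spans x 140–340 with its bottom at 250; top view spans x 467–722, y 97–357. The base disc's left edge is at 531 and its bottom at 285. I fit the circles while going down to the grip.

move_arm --motion '[[[1,1,187],[0,0,0],0],[[1,1,187],[0,0,0],0],[[1,1,187],[0,0,0],0],[[1,1,187],[0,0,0],0],[[1,1,187],[0,0,0],0],[[1,1,187],[0,0,0],0],[[1,1,187],[0,0,0],1],[[1,1,187],[0,0,0],1],[[1,1,187],[0,0,0],1],[[1,1,187],[0,0,0],1]]'

```text
clock: 2.7
tool_pos: [0.5426, 0.044, 0.0605]
orientation: [-179.8, 0.1, -104.4]
force: [0.1, 0.2, 0.1]
opening: 0.0664
gripper_force: 0.0
```

```bash
python3 g.py 553.7 87.5 58 -104.3; python3 - <<'E'
from h import *
from scipy.optimize import least_squares
su=lambda x:270+(x+.5)/5-.5
sv=lambda y:150+(y+.5)/5-.5
tu=lambda x:325+(x-400+.5)*.175-.5
tv=lambda y:195+(y+.5)*.175-.5
th=np.linspace(0,2*np.pi,721)
def ext(f,c,R):
    q=np.array([proj(f,[c[0]+R*np.cos(t),c[1]+R*np.sin(t),c[2]]) for t in th[::4]])
    return [*q.min(0),*q.max(0)]
def fit(R,s,t,n,z=None):
    g=lambda p: np.array([a-b for f,o in(('side0',s),('top0',t)) for a,b in zip(ext(f,p if z is None else [*p,z],R),o) if b is not None])
    r=least_squares(g,[.5,-.175,.033][:3 if z is None else 2],diff_step=1e-3)
    print(n,np.round(r.x*1e3,1),np.round(r.fun,1))
s=(su(140),None,su(340),sv(250));t=(tu(467),tv(97),tu(722),tv(357))
fit(.055,s,t,'plinth');fit(.055,s,t,'plinth z33',.033)
s=(su(186),None,su(297),sv(213));t=(tu(531),None,None,tv(286))
fit(.03,s,t,'base');fit(.03,s,t,'base z43',.043)
E
```

```text
t 2.7 at [542.6  44.   60.5] [-1.798e+02  1.000e-01 -1.044e+02] q [ 25.  19. -29.   0. -41. -40.] F [0.1 0.2 0.1] open 66.4 gf 0.0
shift [-44.9   0.1   2.6] turn [-0.2  0.1 -0.1] dist 45
plinth [ 499.7 -173.4   31.2] [ 0.4 -0.6  0.  -0.5  0.1  0.5  0.1]
plinth z33 [ 499.5 -172.7] [ 0.4 -0.5 -0.4 -0.6  0.   0.4  0.1]
base [ 501.5 -176.2   35.4] [-0.2 -1.1 -0.2  0.2  1.1]
base z43 [ 500.7 -172.8] [-0.1 -0.9 -1.6 -0.6  1.2]
```

Plinth top centre comes out at (499.6, -173), z about 31, which agrees with the text. Closing on the grip.

move_arm --motion '[[[0,0,0],[0,0,0],1],[[0,0,0],[0,0,0],1],[[0,0,0],[0,0,0],1],[[0,0,0],[0,0,0],1],[[0,0,0],[0,0,0],1],[[0,0,0],[0,0,0],1],[[0,0,0],[0,0,0],1],[[0,0,0],[0,0,0],1],[[0,0,0],[0,0,0],1],[[0,0,0],[0,0,0],1]]'

```text
clock: 3.53
tool_pos: [0.5415, 0.0435, 0.0585]
orientation: [180.0, -0.0, -104.4]
force: [0.1, 0.1, -0.9]
opening: 0.0137
gripper_force: 30.0
```

```bash
python3 g.py 553.7 87.5 58 -104.3
```

```text
t 3.5333 at [541.5  43.5  58.5] [ 180.    -0.  -104.4] q [ 25.  20. -29.   0. -41. -40.] F [ 0.1  0.1 -0.9] open 13.7 gf 30.0
shift [-45.6  -0.9   0.5] turn [ 0.  -0.  -0.1] dist 46
```

move_arm --motion '[[[-6,0,0],[0,0,0],1],[[-12,0,0],[0,0,0],1],[[-18,0,0],[0,0,0],1],[[-24,0,0],[0,0,0],1],[[-29,0,0],[0,0,0],1],[[-33,0,0],[0,0,0],1],[[-36,0,0],[0,0,0],1],[[-38,0,0],[0,0,0],1],[[-38,0,0],[0,0,0],1],[[-38,0,0],[0,0,0],1]]'

```text
clock: 4.37
tool_pos: [0.551, 0.081, 0.0585]
orientation: [-180.0, 0.1, -104.4]
force: [0.4, 2.4, -2.4]
opening: 0.0138
gripper_force: 30.0
```

move_arm --motion '[[[-1,0,0],[0,0,0],1],[[-2,0,0],[0,0,0],1],[[-3,0,0],[0,0,0],1],[[-4,0,0],[0,0,0],1],[[-4,0,0],[0,0,0],1],[[-4,0,0],[0,0,0],1]]'

```text
clock: 4.87
tool_pos: [0.5518, 0.0842, 0.0585]
orientation: [180.0, -0.0, -104.4]
force: [0.5, -1.9, -1.6]
opening: 0.0138
gripper_force: 30.0
```

move_arm --motion '[[[-1,0,0],[0,0,0],1],[[-2,0,0],[0,0,0],1],[[-3,0,0],[0,0,0],1],[[-4,0,0],[0,0,0],1],[[-4,0,0],[0,0,0],1],[[-4,0,0],[0,0,0],1]]'

```text
clock: 5.37
tool_pos: [0.5519, 0.0848, 0.0585]
orientation: [179.9, -0.3, -104.4]
force: [2.8, -17.6, 1.4]
opening: 0.0138
gripper_force: 30.0
```

move_arm --motion '[[[-4,0,0],[0,0,0],0],[[-4,0,0],[0,0,0],0],[[-4,0,0],[0,0,0],0],[[-4,0,0],[0,0,0],0],[[-4,0,0],[0,0,0],0],[[-4,0,0],[0,0,0],0],[[-4,0,-10],[0,0,0],0],[[-4,0,-40],[0,0,0],0],[[-4,0,-80],[0,0,0],0],[[-4,0,-120],[0,0,0],0]]'

```text
clock: 6.2
tool_pos: [0.5532, 0.0917, 0.18]
orientation: [179.9, -0.1, -104.4]
force: [0.2, 1.4, -0.2]
opening: 0.0749
gripper_force: 0.0
```

```bash
python3 g.py 500.5 -173 200 -139
```

```text
t 6.2 at [553.2  91.7 180. ] [ 1.799e+02 -1.000e-01 -1.044e+02] q [ 29.  13. -19.   0. -58. -44.] F [ 0.2  1.4 -0.2] open 74.9 gf 0.0
shift [269.5 -14.7 -19.6] turn [ 0.1 -0.1 34.6] dist 271
```

move_arm --motion '[[[269,-15,-20],[0,0,34.6],0],[[269,-15,-20],[0,0,34.6],0],[[269,-15,-20],[0,0,34.6],0],[[269,-15,-20],[0,0,34.6],0],[[269,-15,-20],[0,0,34.6],0],[[269,-15,-20],[0,0,34.6],0],[[269,-15,-20],[0,0,34.6],0],[[269,-15,-20],[0,0,34.6],0],[[269,-15,-20],[0,0,34.6],0],[[269,-15,-20],[0,0,34.6],0]]'

```text
clock: 7.03
tool_pos: [0.5016, -0.1721, 0.199]
orientation: [-180.0, 0.0, -139.0]
force: [0.1, 0.3, -0.6]
opening: 0.088
gripper_force: 0.0
```

```bash
python3 g.py 500.5 -173 91 -139; python3 - <<'E'
from h import *
for n in('side','top'): snap(n,n+'2')
a=cv2.imread('pics/side2.png')[205:325,180:330];b=cv2.imread('pics/top2.png')[155:245,160:300]
a=cv2.resize(a,(400,320),interpolation=cv2.INTER_CUBIC);b=cv2.resize(b,(400,257),interpolation=cv2.INTER_CUBIC)
c=cv2.imread('pics/side2.png')[80:260,260:440];d=cv2.imread('pics/top2.png')[180:290,300:460]
o=np.zeros((600,800,3),np.uint8);o[:320,:400]=a;o[:257,400:]=b;o[320:,:280]=cv2.resize(c,(280,280),interpolation=cv2.INTER_CUBIC);o[320:595,400:]=cv2.resize(d,(400,275),interpolation=cv2.INTER_CUBIC);cv2.imwrite('pics/c2.png',o)
E
```

```text
t 7.0333 at [ 501.6 -172.1  199. ] [-180.    0. -139.] q [  2.   9. -21.  -0. -60. -51.] F [ 0.1  0.3 -0.6] open 88.0 gf 0.0
shift [1.40e+00 1.00e-01 1.08e+02] turn [-0.  0. -0.] dist 108
```

View pics/c2.png

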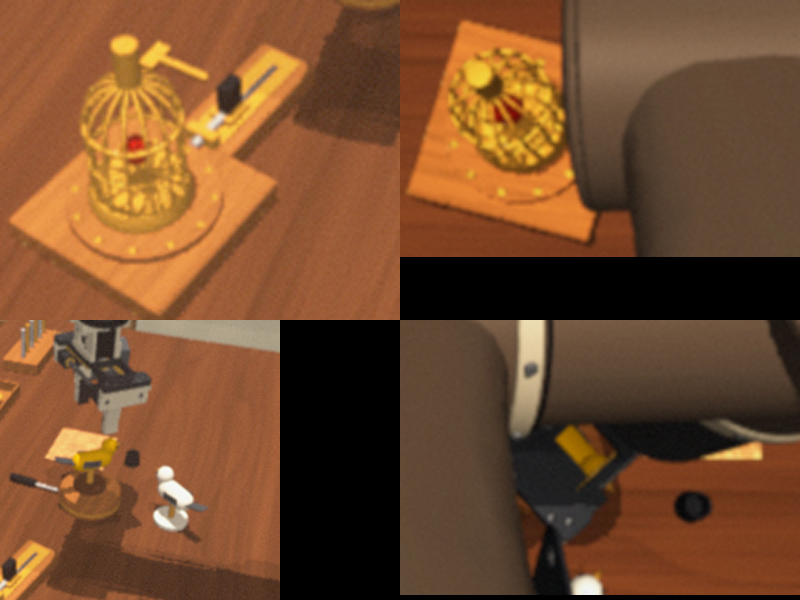

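The lock grip (228,95 in the montage) is home with its bolt at the disc rim, and the cage hasn't moved. The open jaws straddle the yellow body. Going down and gripping.

move_arm --motion '[[[1,0,35],[0,0,0],0],[[1,0,70],[0,0,0],0],[[1,0,95],[0,0,0],0],[[1,0,108],[0,0,0],0],[[1,0,108],[0,0,0],0],[[1,0,108],[0,0,0],1],[[1,0,108],[0,0,0],1],[[1,0,108],[0,0,0],1],[[1,0,108],[0,0,0],1],[[1,0,108],[0,0,0],1]]'

```text
clock: 7.97
tool_pos: [0.5013, -0.1729, 0.0916]
orientation: [-179.9, 0.1, -139.0]
force: [-0.3, 0.2, -0.6]
opening: 0.0598
gripper_force: 0.0
```

move_arm --motion '[[[0,0,0],[0,0,0],1],[[0,0,0],[0,0,0],1],[[0,0,0],[0,0,0],1],[[0,0,0],[0,0,0],1],[[0,0,0],[0,0,0],1],[[0,0,0],[0,0,0],1]]'

```text
clock: 8.47
tool_pos: [0.5011, -0.173, 0.0907]
orientation: [-180.0, 0.0, -139.0]
force: [0.9, -0.5, 1.8]
opening: 0.033
gripper_force: 30.0
```

```bash
python3 g.py 561.5 -334 160 -139
```

```text
t 8.4667 at [ 501.1 -173.    90.7] [-180.    0. -139.] q [  2.  16. -29.   0. -45. -51.] F [ 0.9 -0.5  1.8] open 33.0 gf 30.0
shift [  60.  -161.1  -69.2] turn [-0.  0.  0.] dist 185
```

Gripped at 33 mm (body 34). I lift straight up, then carry it to the mat.

move_arm --motion '[[[0,0,-10],[0,0,0],1],[[0,0,-25],[0,0,0],1],[[0,0,-45],[0,0,0],1],[[0,0,-69],[0,0,0],1],[[10,-25,-69],[0,0,0],1],[[20,-55,-69],[0,0,0],1],[[32,-87,-69],[0,0,0],1],[[43,-115,-69],[0,0,0],1],[[53,-142,-69],[0,0,0],1],[[60,-161,-69],[0,0,0],1]]'

```text
clock: 9.3
tool_pos: [0.5612, -0.336, 0.1596]
orientation: [180.0, -0.0, -139.1]
force: [1.3, 1.0, -1.2]
opening: 0.0333
gripper_force: 30.0
```

```bash
python3 g.py 561.5 -334 62 -139
```

```text
t 9.3 at [ 561.2 -336.   159.6] [ 180.    -0.  -139.1] q [-14.  22.  -9.   0. -59. -35.] F [ 1.3  1.  -1.2] open 33.3 gf 30.0
shift [-1.6  1.2 97.6] turn [ 0.  -0.  -0.1] dist 98
```

move_arm --motion '[[[-1,1,25],[0,0,0],1],[[-1,1,50],[0,0,0],1],[[-1,1,70],[0,0,0],1],[[-1,1,84],[0,0,0],1],[[-1,1,92],[0,0,0],1],[[-1,1,95],[0,0,0],1],[[-1,1,97],[0,0,0],1],[[-1,1,98],[0,0,0],1],[[-1,1,98],[0,0,0],1],[[-1,1,98],[0,0,0],1]]'

```text
clock: 10.13
tool_pos: [0.5617, -0.3325, 0.0626]
orientation: [-179.9, 0.0, -139.0]
force: [-0.2, -0.6, -0.9]
opening: 0.0333
gripper_force: 30.0
```

```bash
python3 g.py 561.5 -334 60.7 -139;  python3 - <<'E'
from h import *
s=snap('side','side3')
cv2.imwrite('pics/c3.png',cv2.resize(s['color'][100:220,240:400],(800,600),interpolation=cv2.INTER_CUBIC))
E
```

```text
t 10.1333 at [ 561.7 -332.5   62.6] [-179.9    0.  -139. ] q [-14.  28. -14.   0. -48. -35.] F [-0.2 -0.6 -0.9] open 33.3 gf 30.0
shift [ 1.2 -1.   1.9] turn [-0.1  0.   0. ] dist 2
```

View pics/c3.png

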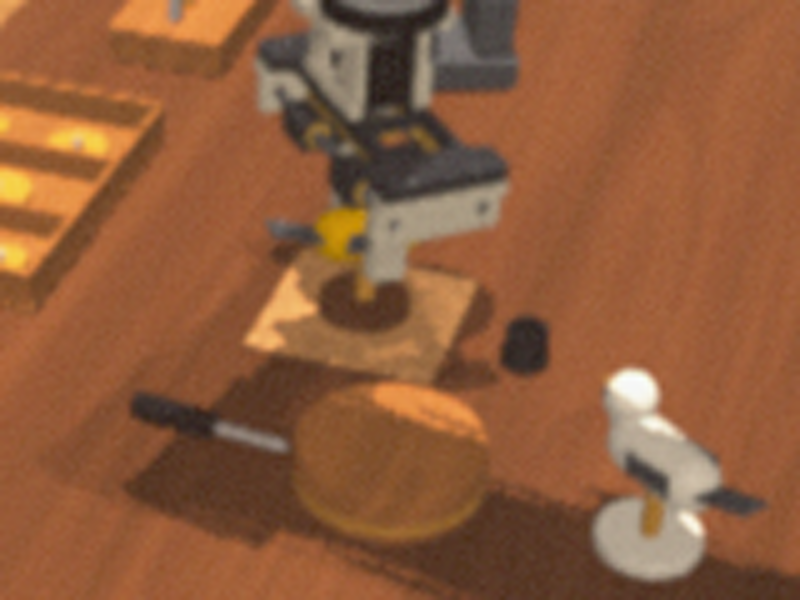

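The warbler's base (364,302) sits just above the middle of the mat, upright, and the plinth (390,455) is empty. I lower the last bit until it touches.

move_arm --motion '[[[0,0,1],[0,0,0],1],[[0,0,1.5],[0,0,0],1],[[0,0,2],[0,0,0],1],[[0,0,2],[0,0,0],1]]'

```text
clock: 10.52
tool_pos: [0.5619, -0.3326, 0.0607]
orientation: [-179.9, 0.0, -139.0]
force: [-0.1, 1.2, 5.6]
opening: 0.0336
gripper_force: 30.0
```

```bash
python3 g.py 561.5 -334 60.7 -139;  python3 - <<'E'
from h import *
print(atz('side3',240+364.5/5-.5,100+302.5/5-.5,.013))
c=[(292,458),(490,458)]
for z in(.013,): 
  for p in((318,302),(411,302)): print(atz('side3',240+p[0]/5,100+p[1]/5,z))
E
```

```text
t 10.5167 at [ 561.9 -332.6   60.7] [-179.9    0.  -139. ] q [-14.  28. -14.   0. -48. -35.] F [-0.1  1.2  5.6] open 33.6 gf 30.0
shift [ 1.2 -0.8 -0. ] turn [-0.1  0.   0. ] dist 1
[ 0.55987738 -0.32795432  0.013     ]
[ 0.58532581 -0.3159403   0.013     ]
[ 0.53014087 -0.33672559  0.013     ]
```

move_arm --motion '[[[0,0,0],[0,0,0],0],[[0,0,0],[0,0,0],0],[[0,0,0],[0,0,0],0],[[0,0,0],[0,0,0],0],[[0,0,0],[0,0,0],0],[[0,0,-20],[0,0,0],0],[[0,0,-60],[0,0,0],0],[[0,0,-100],[0,0,0],0],[[0,0,-140],[0,0,0],0],[[0,0,-180],[0,0,0],0]]'

```text
clock: 11.35
tool_pos: [0.5608, -0.3324, 0.2414]
orientation: [180.0, -0.0, -139.0]
force: [1.4, 0.5, -0.1]
opening: 0.0871
gripper_force: 0.0
```

```bash
python3 g.py 586 205 245 -104;  python3 - <<'E'
from h import *
s=1.42857
print('red',tri(('side0',200/s,422/s),('top0',150/s,212/s)))
E
```

```text
t 11.35 at [ 560.8 -332.4  241.4] [ 180.   -0. -139.] q [-14.  19.  -3.   0. -69. -35.] F [ 1.4  0.5 -0.1] open 87.1 gf 0.0
shift [-371.5  389.    -3.6] turn [  0.  -0. -35.] dist 538
red (array([0.66355584, 0.39045102, 0.15899252]), [np.float64(0.0017508450115803615), np.float64(0.001750845011580716)])
```

move_arm --motion '[[[-270,283,-8],[0,0,-25],0],[[-270,283,-8],[0,0,-25],0],[[-270,283,-8],[0,0,-25],0],[[-270,283,-8],[0,0,-25],0],[[-270,283,-8],[0,0,-25],0],[[-270,283,-8],[0,0,-25],0],[[-270,283,-8],[0,0,-25],0],[[-270,283,-8],[0,0,-25],0],[[-270,283,-8],[0,0,-25],0],[[-270,283,-8],[0,0,-25],0]]'

```text
clock: 12.18
tool_pos: [0.5794, 0.0625, 0.2478]
orientation: [-180.0, 0.1, -113.9]
force: [-0.0, -0.5, 0.3]
opening: 0.0874
gripper_force: 0.0
```

```bash
python3 g.py 586 205 245 -104
```

```text
t 12.1833 at [579.4  62.5 247.8] [-1.800e+02  1.000e-01 -1.139e+02] q [ 25.  12. -11.  -0. -67. -49.] F [-0.  -0.5  0.3] open 87.4 gf 0.0
shift [-133.    51.6    2.9] turn [-0.   0.1 -9.9] dist 143
```

move_arm --motion '[[[-133,51.5,0],[0,0,-9.9],0],[[-133,51.5,0],[0,0,-9.9],0],[[-133,51.5,0],[0,0,-9.9],0],[[-133,51.5,0],[0,0,-9.9],0],[[-133,51.5,0],[0,0,-9.9],0],[[-133,51.5,0],[0,0,-9.9],0],[[-133,51.5,0],[0,0,-9.9],0]]'

```text
clock: 12.77
tool_pos: [0.5862, 0.2003, 0.2473]
orientation: [180.0, -0.0, -104.1]
force: [0.4, 0.1, -0.1]
opening: 0.0877
gripper_force: 0.0
```

```bash
python3 g.py 586 205 184 -104;  python3 - <<'E'
from h import *
s=snap('side','side4');t=snap('top','top4')
o=np.zeros((400,800,3),np.uint8)
o[:,:400]=cv2.resize(s['color'][170:270,180:280],(400,400),interpolation=cv2.INTER_CUBIC)
o[:,400:]=cv2.resize(t['color'][150:250,140:240],(400,400),interpolation=cv2.INTER_CUBIC)
cv2.imwrite('pics/c4.png',o)
E
```

```text
t 12.7667 at [586.2 200.3 247.3] [ 180.    -0.  -104.1] q [ 37.  15.  -7.  -0. -68. -51.] F [ 0.4  0.1 -0.1] open 87.7 gf 0.0
shift [-4.6  1.3 63.3] turn [ 0.  -0.  -0.1] dist 64
```

View pics/c4.png

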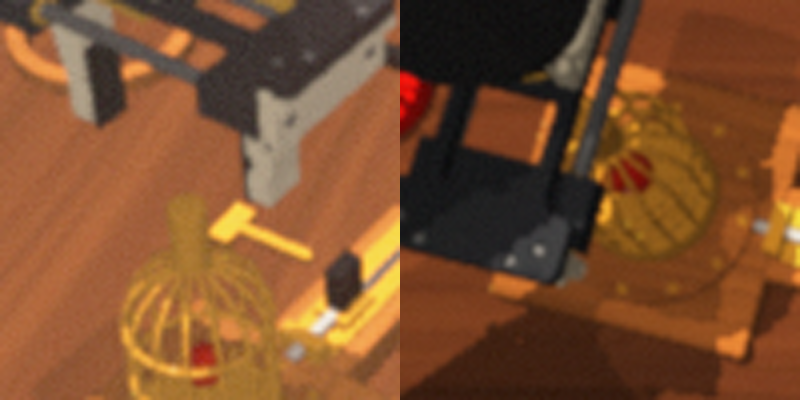

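The jaws' midpoint (about 185,155) is straight above the finial (187,205). Going down to grip it.

move_arm --motion '[[[-4,1,0],[0,0,0],0],[[-4,1,25],[0,0,0],0],[[-4,1,45],[0,0,0],0],[[-4,1,58],[0,0,0],0],[[-4,1,63],[0,0,0],0],[[-4,1,63],[0,0,0],0],[[-4,1,63],[0,0,0],1],[[-4,1,63],[0,0,0],1],[[-4,1,63],[0,0,0],1],[[-4,1,63],[0,0,0],1]]'

```text
clock: 13.7
tool_pos: [0.5868, 0.2051, 0.1855]
orientation: [-179.9, 0.1, -104.1]
force: [-0.6, -0.3, 0.1]
opening: 0.0665
gripper_force: 0.0
```

move_arm --motion '[[[0,0,0],[0,0,0],1],[[0,0,0],[0,0,0],1],[[0,0,0],[0,0,0],1],[[0,0,0],[0,0,0],1],[[0,0,0],[0,0,0],1],[[0,0,0],[0,0,0],1],[[0,0,0],[0,0,0],1],[[0,0,0],[0,0,0],1]]'

```text
clock: 14.37
tool_pos: [0.5861, 0.2049, 0.1844]
orientation: [180.0, -0.0, -104.1]
force: [-0.9, 1.0, 0.7]
opening: 0.0196
gripper_force: 30.0
```

```bash
python3 g.py 586 205 234 -104;  python3 - <<'E'
from h import *
s=snap('side','side5')
cv2.imwrite('pics/c5.png',cv2.resize(s['color'][170:320,180:330],(600,600),interpolation=cv2.INTER_CUBIC))
E
```

```text
t 14.3667 at [586.1 204.9 184.4] [ 180.    -0.  -104.1] q [ 37.  18. -11.  -0. -61. -51.] F [-0.9  1.   0.7] open 19.6 gf 30.0
shift [ -0.1   0.2 -49.6] turn [ 0.  -0.  -0.1] dist 50
```

View pics/c5.png

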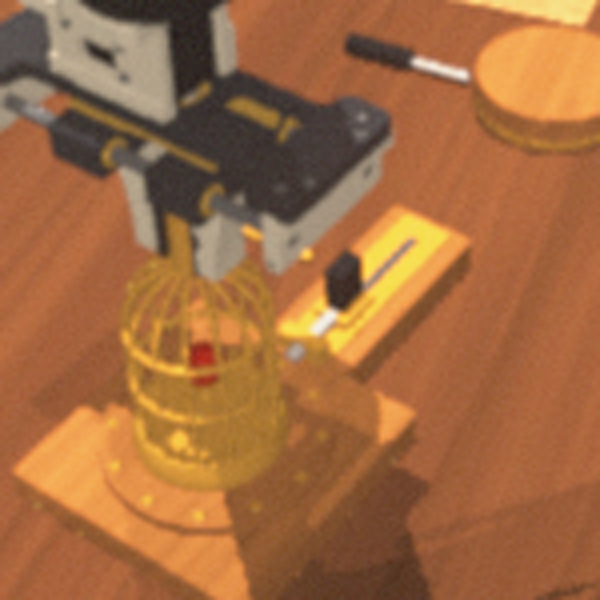

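Finial is gripped (19.6 mm) and the cage stands upright. Lifting.

move_arm --motion '[[[0,0,-5],[0,0,0],1],[[0,0,-15],[0,0,0],1],[[0,0,-30],[0,0,0],1],[[0,0,-48],[0,0,0],1],[[0,0,-62],[0,0,0],1],[[0,0,-70],[0,0,0],1],[[0,0,-72],[0,0,0],1]]'

```text
clock: 15.0
tool_pos: [0.5871, 0.2052, 0.2587]
orientation: [-179.9, 0.1, -104.1]
force: [0.3, 0.2, -3.4]
opening: 0.0195
gripper_force: 30.0
```

```bash
python3 g.py 499.6 -173 256 -104
```

```text
t 15.0 at [587.1 205.2 258.7] [-1.799e+02  1.000e-01 -1.041e+02] q [ 37.  15.  -5.   0. -69. -51.] F [ 0.3  0.2 -3.4] open 19.5 gf 30.0
shift [388.1  -7.3   2. ] turn [-0.1  0.1 -0.1] dist 388
```

move_arm --motion '[[[8,0,0],[0,0,0],1],[[25,0,0],[0,0,0],1],[[50,-1,0],[0,0,0],1],[[80,-2,0],[0,0,0],1],[[110,-2,0],[0,0,0],1],[[140,-3,0],[0,0,0],1],[[170,-3,0],[0,0,0],1],[[200,-4,0],[0,0,0],1],[[230,-4,0],[0,0,0],1],[[260,-5,0],[0,0,0],1]]'

```text
clock: 15.83
tool_pos: [0.5258, -0.0509, 0.2556]
orientation: [179.9, -0.0, -104.1]
force: [1.8, -0.6, -3.0]
opening: 0.0194
gripper_force: 30.0
```

move_arm --motion '[[[30,0,0],[0,0,0],1],[[60,-1,0],[0,0,0],1],[[85,-1,0],[0,0,0],1],[[105,-2,0],[0,0,0],1],[[118,-2,0],[0,0,0],1],[[125,-2,0],[0,0,0],1],[[128,-2,0],[0,0,0],1],[[128,-2,0],[0,0,0],1],[[128,-2,0],[0,0,0],1]]'

```text
clock: 16.58
tool_pos: [0.4984, -0.1729, 0.2563]
orientation: [180.0, 0.0, -104.1]
force: [-0.1, 0.2, -3.1]
opening: 0.0195
gripper_force: 30.0
```

```bash
python3 g.py 499.6 -173 186 -104
```

```text
t 16.5833 at [ 498.4 -172.9  256.3] [ 180.     0.  -104.1] q [  2.   6. -17.  -0. -67. -16.] F [-0.1  0.2 -3.1] open 19.5 gf 30.0
shift [-0.2 -1.2 70.3] turn [ 0.   0.  -0.1] dist 70
```

move_arm --motion '[[[0,-1,10],[0,0,0],1],[[0,-1,30],[0,0,0],1],[[0,-1,50],[0,0,0],1],[[0,-1,62],[0,0,0],1],[[0,-1,67],[0,0,0],1],[[0,-1,69],[0,0,0],1],[[0,-1,69],[0,0,0],1],[[0,-1,69],[0,0,0],1]]'

```text
clock: 17.25
tool_pos: [0.5003, -0.1732, 0.1882]
orientation: [-179.9, 0.0, -104.1]
force: [0.4, 0.2, -2.6]
opening: 0.0192
gripper_force: 30.0
```

```bash
python3 g.py 499.6 -173 184.4 -104;  python3 - <<'E'
from h import *
s=snap('side','side6');t=snap('top','top6')
o=np.zeros((400,800,3),np.uint8)
o[:,:400]=cv2.resize(s['color'][130:210,280:360],(400,400),interpolation=cv2.INTER_CUBIC)
o[:,400:]=cv2.resize(t['color'][190:270,320:400],(400,400),interpolation=cv2.INTER_CUBIC)
cv2.imwrite('pics/c6.png',o)
E
```

```text
t 17.25 at [ 500.3 -173.2  188.2] [-179.9    0.  -104.1] q [  2.  10. -22.   0. -58. -16.] F [ 0.4  0.2 -2.6] open 19.2 gf 30.0
shift [-0.   0.7  3.8] turn [-0.1  0.  -0.1] dist 4
```

View pics/c6.png

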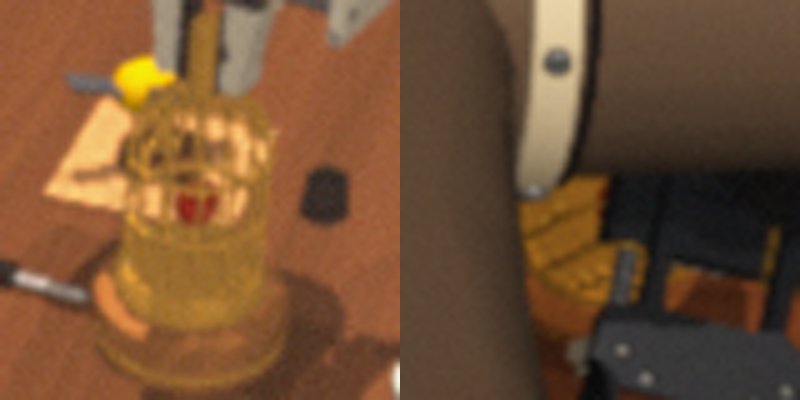

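Cage base spans x 116–268 and the plinth 92–290, so it is centred across the view; its lower edge at about 335 leaves the plinth rim visible in front. I check that against projection before the touch-down.

```bash
python3 - <<'E'
from h import *
for R,z in((.043,.037),(.055,.033)):
    q=np.array([proj('side6',[.4996+R*np.cos(t),-.173+R*np.sin(t),z]) for t in np.linspace(0,6.28,200)])
    print((q.min(0)-[280,130])*5,(q.max(0)-[280,130])*5)
E
```

```text
[111.74742421 233.75237945] [264.71680351 326.35369777]
[ 90.21842744 227.23183992] [285.47501849 345.87568636]
```

move_arm --motion '[[[0,0.5,1],[0,0,0],1],[[0,0.5,2],[0,0,0],1],[[0,0.5,3],[0,0,0],1],[[0,0.5,3],[0,0,0],1],[[0,0.5,3],[0,0,0],1]]'

```text
clock: 17.77
tool_pos: [0.4991, -0.1733, 0.1845]
orientation: [180.0, -0.0, -104.1]
force: [0.1, -0.1, -3.4]
opening: 0.0192
gripper_force: 30.0
```

move_arm --motion '[[[0,0,0.5],[0,0,0],1],[[0,0,1],[0,0,0],1],[[0,0,1],[0,0,0],1],[[0,0,1],[0,0,0],1]]'

```text
clock: 18.1
tool_pos: [0.4993, -0.1734, 0.1844]
orientation: [-180.0, -0.0, -104.1]
force: [-2.6, 1.1, 6.1]
opening: 0.0198
gripper_force: 30.0
```

Contact, at the same height at which it was gripped. Release and rise.

move_arm --motion '[[[0,0,0],[0,0,0],0],[[0,0,0],[0,0,0],0],[[0,0,0],[0,0,0],0],[[0,0,0],[0,0,0],0],[[0,0,0],[0,0,0],0],[[0,0,0],[0,0,0],0],[[0,0,-10],[0,0,0],0],[[0,0,-30],[0,0,0],0],[[0,0,-60],[0,0,0],0],[[0,0,-75],[0,0,0],0]]'

```text
clock: 18.93
tool_pos: [0.5001, -0.1737, 0.2623]
orientation: [-179.8, -0.0, -104.1]
force: [1.0, -0.2, 0.8]
opening: 0.0805
gripper_force: 0.0
```

```bash
python3 g.py 561.5 -332.6 245 -139
```

```text
t 18.9333 at [ 500.1 -173.7  262.3] [-179.8   -0.  -104.1] q [  2.   6. -16.   0. -68. -16.] F [ 1.  -0.2  0.8] open 80.5 gf 0.0
shift [139.2 -98.2  17.7] turn [-0.2  0.  34.9] dist 171
```

move_arm --motion '[[[139,-98,10],[0,0,35],0],[[139,-98,10],[0,0,35],0],[[139,-98,10],[0,0,35],0],[[139,-98,10],[0,0,35],0],[[139,-98,10],[0,0,35],0],[[139,-98,10],[0,0,35],0],[[139,-98,10],[0,0,35],0],[[139,-98,10],[0,0,35],0]]'

```text
clock: 19.6
tool_pos: [0.5601, -0.3313, 0.2492]
orientation: [-180.0, 0.0, -138.9]
force: [0.1, 0.3, 0.3]
opening: 0.0874
gripper_force: 0.0
```

```bash
python3 g.py 561.5 -332.6 61 -139
```

```text
t 19.6 at [ 560.1 -331.3  249.2] [-180.     0.  -138.9] q [-13.  18.  -2.  -0. -69. -35.] F [0.1 0.3 0.3] open 87.4 gf 0.0
shift [-1.000e-01 -1.900e+00  1.882e+02] turn [-0.   0.   0.1] dist 188
```

move_arm --motion '[[[0,-1.5,40],[0,0,0],0],[[0,-1.5,80],[0,0,0],0],[[0,-1.5,115],[0,0,0],0],[[0,-1.5,145],[0,0,0],0],[[0,-1.5,170],[0,0,0],0],[[0,-1.5,184],[0,0,0],0],[[0,-1.5,188],[0,0,0],0],[[0,-1.5,188],[0,0,0],0],[[0,-1.5,188],[0,0,0],1],[[0,-1.5,188],[0,0,0],1]]'

```text
clock: 20.43
tool_pos: [0.5625, -0.333, 0.0627]
orientation: [-179.8, 0.1, -139.0]
force: [-0.4, 0.1, 0.8]
opening: 0.0791
gripper_force: 0.0
```

move_arm --motion '[[[0,0,0],[0,0,0],1],[[0,0,0],[0,0,0],1],[[0,0,0],[0,0,0],1],[[0,0,0],[0,0,0],1],[[0,0,0],[0,0,0],1],[[0,0,0],[0,0,0],1],[[0,0,0],[0,0,0],1],[[0,0,0],[0,0,0],1]]'

```text
clock: 21.1
tool_pos: [0.5613, -0.3332, 0.0606]
orientation: [-180.0, -0.0, -139.1]
force: [0.7, -0.9, 0.4]
opening: 0.0333
gripper_force: 30.0
```

```bash
python3 g.py 561.5 -332.6 255 -139;python3 - <<'E'
from h import *
s=snap('side','side7');t=snap('top','top7')
o=np.zeros((500,800,3),np.uint8)
o[:,:400]=cv2.resize(s['color'][100:225,270:370],(400,500),interpolation=cv2.INTER_CUBIC)
o[:,400:]=cv2.resize(t['color'][165:265,330:410],(400,500),interpolation=cv2.INTER_CUBIC)
cv2.imwrite('pics/c7.png',o)
E
```

```text
t 21.1 at [ 561.3 -333.2   60.6] [-180.    -0.  -139.1] q [-14.  28. -14.   0. -48. -36.] F [ 0.7 -0.9  0.4] open 33.3 gf 30.0
shift [  -0.5    0.3 -194.4] turn [-0.  -0.  -0.1] dist 194
```

View pics/c7.png

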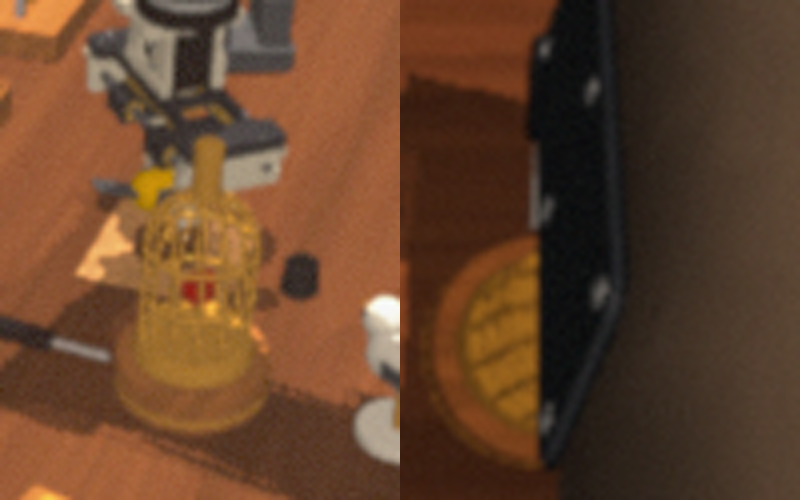

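The cage stands centred on the plinth (base at about 200,345, plinth 115–270), and the warbler is gripped again. That was my last picture (one over the allowance). From here I work by numbers only. I refine the turntable centre and lift.

move_arm --motion '[[[0,0,-10],[0,0,0],1],[[0,0,-30],[0,0,0],1],[[0,0,-60],[0,0,0],1],[[0,0,-90],[0,0,0],1],[[0,0,-125],[0,0,0],1],[[0,0,-160],[0,0,0],1],[[0,0,-195],[0,0,0],1],[[0,0,-215],[0,0,0],1],[[0,0,-225],[0,0,0],1],[[0,0,-225],[0,0,0],1]]'

```text
clock: 22.03
tool_pos: [0.5619, -0.3334, 0.2886]
orientation: [-179.8, 0.1, -139.1]
force: [-0.9, -0.4, -1.2]
opening: 0.0336
gripper_force: 30.0
```

```bash
cat >> m.py <<'E'
print('---')
for sel in('both','top0','side0'):
  oo=obs; ob=[o for o in oo if sel=='both' or o[0][0]==sel]
  def res2(p):
    c,s=np.cos(p[2]),np.sin(p[2])
    return np.ravel([proj(f,[p[0]+c*loc[k][0]-s*loc[k][1],p[1]+s*loc[k][0]+c*loc[k][1],.025])-[u,v] for (f,u,v),k in ob])
  r=least_squares(res2,best.x[:3],x_scale=[.1,.1,1],loss='soft_l1');print(sel,r.x[:2]*1e3,np.degrees(r.x[2]),r.cost)
E
python3 m.py | sed -n '/---/,$p'; python3 g.py 584 204.5 285 -104
```

```text
---
both [582.75674847 205.0501395 ] -14.229485197484253 8.173609548687677
top0 [582.86001912 204.34054883] -13.929067888242503 2.7457650395696174
side0 [581.46034423 206.08077035] -14.79578805488672 3.959697388130147
t 22.0333 at [ 561.9 -333.4  288.6] [-1.798e+02  1.000e-01 -1.391e+02] q [-14.  17.   1.   0. -74. -36.] F [-0.9 -0.4 -1.2] open 33.6 gf 30.0
shift [-368.8  392.1    2.9] turn [ -0.2   0.1 -35.1] dist 538
```

move_arm --motion '[[[-6,6,0],[0,0,-1],1],[[-18,19,0],[0,0,-2],1],[[-36,38,0],[0,0,-4],1],[[-57,61,0],[0,0,-6],1],[[-78,83,0],[0,0,-8],1],[[-99,105,0],[0,0,-10],1],[[-120,128,0],[0,0,-12],1],[[-141,150,0],[0,0,-14],1],[[-162,172,0],[0,0,-16],1],[[-183,195,0],[0,0,-18],1]]'

```text
clock: 22.87
tool_pos: [0.5705, -0.064, 0.2829]
orientation: [179.8, -0.1, -121.0]
force: [-0.3, 0.0, -0.7]
opening: 0.0332
gripper_force: 30.0
```

```bash
python3 g.py 583.5 204.8 285 -104
```

```text
t 22.8667 at [570.5 -64.  282.9] [ 1.798e+02 -1.000e-01 -1.210e+02] q [ 13.  10.  -9.  -0. -71. -44.] F [-0.3  0.  -0.7] open 33.2 gf 30.0
shift [-237.1  127.2   -2.2] turn [  0.2  -0.1 -17. ] dist 269
```

move_arm --motion '[[[-26,14,0],[0,0,-2],1],[[-53,28,0],[0,0,-4],1],[[-79,42,0],[0,0,-6],1],[[-106,57,0],[0,0,-8],1],[[-132,71,0],[0,0,-10],1],[[-160,86,0],[0,0,-12],1],[[-186,100,0],[0,0,-14],1],[[-210,113,0],[0,0,-16],1],[[-227,122,0],[0,0,-17],1],[[-235,126,0],[0,0,-17],1]]'

```text
clock: 23.7
tool_pos: [0.5841, 0.2029, 0.2824]
orientation: [179.8, -0.2, -103.9]
force: [0.5, 0.2, -2.3]
opening: 0.0332
gripper_force: 30.0
```

move_arm --motion '[[[0,0,10],[0,0,0],1],[[0,0,35],[0,0,0],1],[[0,0,70],[0,0,0],1],[[0,0,105],[0,0,0],1],[[0,0,135],[0,0,0],1],[[0,0,155],[0,0,0],1],[[0,0,165],[0,0,0],1],[[0,0,165],[0,0,0],1]]'

```text
clock: 24.37
tool_pos: [0.5834, 0.1985, 0.1168]
orientation: [179.7, -0.3, -104.2]
force: [0.0, 0.9, -0.6]
opening: 0.0335
gripper_force: 30.0
```

```bash
python3 g.py 583.5 204.8 94 -104
```

```text
t 24.3667 at [583.4 198.5 116.8] [ 179.7   -0.3 -104.2] q [ 37.  22. -16.  -0. -53. -51.] F [ 0.   0.9 -0.6] open 33.5 gf 30.0
shift [-6.3  1.3 22.8] turn [ 0.3 -0.3 -0.2] dist 24
```

move_arm --motion '[[[-3,1,5],[0.3,-0.3,0],1],[[-6,1,12],[0.3,-0.3,0],1],[[-6,1,19],[0.3,-0.3,0],1],[[-6,1,22],[0.3,-0.3,0],1],[[-6,1,22],[0.3,-0.3,0],1],[[-6,1,22],[0.3,-0.3,0],1]]'

```text
clock: 24.87
tool_pos: [0.586, 0.2066, 0.0988]
orientation: [-179.7, 0.3, -104.1]
force: [0.4, 0.2, -0.3]
opening: 0.0336
gripper_force: 30.0
```

```bash
python3 g.py 583.5 204.8 90.7 -104
```

```text
t 24.8667 at [586.  206.6  98.8] [-179.7    0.3 -104.1] q [ 37.  23. -17.   0. -50. -52.] F [ 0.4  0.2 -0.3] open 33.6 gf 30.0
shift [2.4 2.1 8.1] turn [-0.3  0.3 -0.1] dist 9
```

move_arm --motion '[[[0,0,0],[0,0,0],1],[[0,0,0],[0,0,0],1],[[0,0,0],[0,0,0],1],[[0,0,0],[0,0,0],1],[[0,0,0],[0,0,0],1]]'

```text
clock: 25.28
tool_pos: [0.586, 0.2065, 0.0987]
orientation: [-179.7, 0.3, -104.1]
force: [0.0, 0.2, -1.3]
opening: 0.0332
gripper_force: 30.0
```

```bash
python3 g.py 583.5 204.8 91.2 -104
```

```text
t 25.2833 at [586.  206.5  98.7] [-179.7    0.3 -104.1] q [ 37.  23. -17.   0. -50. -52.] F [ 0.   0.2 -1.3] open 33.2 gf 30.0
shift [2.3 2.1 7.5] turn [-0.3  0.3 -0.1] dist 8
```

Settled; taking out the small tilt and offset, then touching down.

move_arm --motion '[[[1,1,0],[-0.3,0.3,0],1],[[2.3,2.1,2],[-0.3,0.3,0],1],[[2.3,2.1,4],[-0.3,0.3,0],1],[[2.3,2.1,5.5],[-0.3,0.3,0],1],[[2.3,2.1,6],[-0.3,0.3,0],1],[[2.3,2.1,6],[-0.3,0.3,0],1],[[2.3,2.1,6],[-0.3,0.3,0],1]]'

```text
clock: 25.87
tool_pos: [0.5834, 0.2048, 0.0925]
orientation: [180.0, -0.0, -104.1]
force: [-0.7, -0.9, -0.3]
opening: 0.0334
gripper_force: 30.0
```

```bash
python3 g.py 583.5 204.8 90.7 -104
python3 - <<'E'
from h import *
s=snap('side','side8')
c=np.array([.5835,.2048])
R=.03;q=np.array([proj('side8',[c[0]+R*np.cos(t),c[1]+R*np.sin(t),.045]) for t in np.linspace(0,6.28,100)])
print('pred base (top rim)',q.min(0),q.max(0))
g=s['color'].astype(int)
for v in range(int(q.min(0)[1])-2,int(q.max(0)[1])+10,3): print(v,' '.join(str(x) for x in g[v,200:270:2].sum(1)//3))
E
```

```text
t 25.8667 at [583.4 204.8  92.5] [ 180.    -0.  -104.1] q [ 37.  23. -17.   0. -50. -52.] F [-0.7 -0.9 -0.3] open 33.4 gf 30.0
shift [-0.  -0.1  1.8] turn [ 0.  -0.  -0.1] dist 2
pred base (top rim) [218.98693101 262.4678775 ] [246.60041289 283.66517634]
260 112 106 105 98 104 105 93 95 101 112 112 120 121 121 117 104 76 56 54 83 108 108 94 83 75 85 57 60 57 62 118 148 149 165 152
263 106 98 101 101 100 98 99 98 93 132 124 126 129 128 126 117 100 74 67 120 162 146 138 117 100 156 154 115 108 140 148 139 117 101 91
266 100 104 103 100 95 95 96 113 106 126 137 132 129 128 126 112 70 74 121 163 159 140 143 140 104 157 161 153 132 146 137 108 111 114 112
269 103 98 96 98 96 96 104 106 108 103 103 108 114 122 116 107 99 109 120 162 148 142 130 93 100 154 161 147 146 131 116 113 115 111 112
272 124 104 90 105 112 101 107 108 107 95 75 75 92 91 82 83 123 113 79 104 141 105 66 72 89 115 141 141 103 96 104 116 109 112 111
275 164 158 150 152 163 112 104 90 86 89 70 65 61 66 59 67 97 87 65 59 62 63 63 67 96 98 94 94 95 96 107 110 111 117 115
278 164 166 167 164 159 138 113 93 91 92 83 69 68 62 66 67 60 65 68 63 67 65 58 79 99 96 95 99 104 97 108 95 108 97 105
281 168 167 165 161 155 147 145 145 135 99 99 79 62 65 69 62 67 65 66 64 67 60 71 99 94 95 98 108 111 109 95 92 92 96 94
284 167 167 160 157 159 143 145 145 149 155 153 146 85 67 70 69 67 68 68 68 73 95 94 92 93 97 95 110 109 91 91 85 93 93 92
287 163 165 160 153 164 157 149 148 152 153 140 98 99 95 93 96 95 89 89 95 96 97 95 97 97 93 93 95 90 94 92 98 96 92 88
290 166 166 161 143 153 160 150 151 151 105 95 98 97 103 135 152 114 91 100 97 96 98 95 97 97 97 90 102 99 88 96 94 90 88 93
```

The base's dark span (219–246) matches the prediction for the disc's middle (219.0–246.6).

move_arm --motion '[[[0,0,0.7],[0,0,0],1],[[0,0,1.3],[0,0,0],1],[[0,0,2],[0,0,0],1],[[0,0,2],[0,0,0],1]]'

```text
clock: 26.25
tool_pos: [0.5834, 0.2048, 0.0905]
orientation: [-180.0, 0.0, -104.1]
force: [0.2, 0.0, -1.8]
opening: 0.0329
gripper_force: 30.0
```

move_arm --motion '[[[0,0,0.5],[0,0,0],1],[[0,0,1],[0,0,0],1],[[0,0,1],[0,0,0],1]]'

```text
clock: 26.5
tool_pos: [0.5837, 0.2049, 0.0904]
orientation: [-180.0, 0.0, -104.1]
force: [-1.5, -0.0, 5.1]
opening: 0.0331
gripper_force: 30.0
```

Contact. Release and rise.

move_arm --motion '[[[0,0,0],[0,0,0],0],[[0,0,0],[0,0,0],0],[[0,0,0],[0,0,0],0],[[0,0,0],[0,0,0],0],[[0,0,0],[0,0,0],0],[[0,0,0],[0,0,0],0],[[0,0,-15],[0,0,0],0],[[0,0,-45],[0,0,0],0],[[0,0,-85],[0,0,0],0],[[0,0,-125],[0,0,0],0]]'

```text
clock: 27.33
tool_pos: [0.5828, 0.2043, 0.2151]
orientation: [179.9, -0.1, -104.1]
force: [1.7, 0.4, 0.6]
opening: 0.0875
gripper_force: 0.0
```

move_arm --motion '[[[40,0,-30],[0,0,0],0],[[80,0,-40],[0,0,0],0],[[120,0,-40],[0,0,0],0],[[150,0,-40],[0,0,0],0],[[150,0,-40],[0,0,0],0],[[150,0,-40],[0,0,0],0]]'

```text
clock: 27.83
tool_pos: [0.5464, 0.0577, 0.2552]
orientation: [-180.0, 0.0, -104.3]
force: [0.4, 1.2, -0.4]
opening: 0.0877
gripper_force: 0.0
```

```bash
python3 - <<'E'
from h import *
s=snap('side','side9');t=snap('top','top9')
print(ctrl.get_obs()['tool_pos'])
def yc(f,i,box):
    x0,y0,x1,y1=box;h=cv2.cvtColor(i[y0:y1,x0:x1],cv2.COLOR_BGR2HSV)
    m=((h[...,0]>22)&(h[...,0]<32)&(h[...,1]>220)&(h[...,2]>150)).astype(np.uint8)
    n,l,st,c=cv2.connectedComponentsWithStats(m);k=1+np.argmax(st[1:,4]);print(f,st[k]+[x0,y0,0,0,0],c[k]+[x0,y0])
yc('side',s['color'],(195,200,300,300));
print('expected body centre',proj('side9',[.5835,.2048,.091]),proj('top9',[.5835,.2048,.091]))
yc('top',t['color'],(165,150,240,240))
# lock grip: dark blob expected at 120 mm
for f in('side9','top9'): print(f,'grip exp',proj(f,[.583-.2456*.12,.2048-.9694*.12,.065]))
g=s['color'].max(2)
u,v=proj('side9',[.583-.2456*.12,.2048-.9694*.12,.058]).astype(int)
m=np.argwhere(g[v-18:v+18,u-18:u+18]<50)+[v-18,u-18];print('grip dark',m.min(0),m.max(0),m.mean(0))
# frame 2 reference (right after locking)
a=cv2.imread('pics/side2.png').max(2);m=np.argwhere(a[v-18:v+18,u-18:u+18]<50)+[v-18,u-18];print('ref',m.min(0),m.max(0),m.mean(0))
# bystanders: difference to start picture
d=cv2.absdiff(cv2.GaussianBlur(s['color'],(5,5),0),cv2.GaussianBlur(cv2.imread('pics/side0.png'),(5,5),0)).max(2)
for n,p in dict(key=(.605,.035,.004),pin=(.585,-.17,.007),loupe=(.445,-.33,.013),white=(.4,-.18,.05)).items():
    u,v=proj('side9',p).astype(int);print(n,(u,v),d[v-6:v+7,u-6:u+7].mean())
E
```

```text
[0.54704761 0.05942274 0.25465584]
side [218 247  26  23 296] [229.93581081 257.63513514]
expected body centre [231.24020719 258.51287005] [197.56757016 193.59623612]
top [186 188  29  12 231] [201.05627706 193.4025974 ]
side9 grip exp [265.18231521 234.69870657]
top9 grip exp [249.2529855  208.94040456]Traceback (most recent call last):
  File "<stdin>", line 15, in <module>
    return umr_minimum(a, axis, None, out, keepdims, initial, where)
ValueError: zero-size array to reduction operation minimum which has no identity
```

```bash
python3 - <<'E'
from h import *
s={f:cv2.imread(f'pics/{f}.png') for f in('side0','side2','side9')}
for f in('side2','side9'):
    w=s[f][222:255,252:280];h=cv2.cvtColor(w,cv2.COLOR_BGR2HSV)
    m=np.argwhere((h[...,2]<75)&(h[...,1]<110));print(f,w.max(2).min(),len(m),m.mean(0)+[222,252] if len(m) else '')
def tm(n,x,y,w,h,p=8):
    t=s['side0'][y:y+h,x:x+w];r=cv2.matchTemplate(s['side9'][y-p:y+h+p,x-p:x+w+p],t,cv2.TM_CCOEFF_NORMED)
    _,v,_,l=cv2.minMaxLoc(r);print(n,round(v,2),np.array(l)-p)
tm('key',232,220,28,16);tm('pin',264,176,34,18);tm('loupe',338,160,16,16);tm('white',356,170,38,48);tm('redcage',122,288,60,80);tm('bell',176,370,30,30)
E
```

```text
side2 54 46 [238.84782609 265.41304348]
side9 52 68 [239.08823529 265.36764706]
key 0.85 [0 0]
pin 0.97 [0 0]
loupe 0.99 [0 0]
white 0.99 [0 0]
redcage 0.98 [0 0]
bell 0.99 [0 0]
```

The lock grip is where it was left and the bystanders haven't moved. The cage was centred on the plinth at release and the warbler is centred on the turntable. Handing in.

```bash
python3 -c "
from plant import ctrl
print(ctrl.close_job())"
```

```text
the job is handed in; nothing more can be done
None
```

The turntable was locked first, then the gilt cage and tin warbler were swapped and left upright and centred, with the checked bystanders unmoved; I handed in at about 28 s, having viewed 11 pictures, one over the limit of 10.

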